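# Clear the inspection stand and show the short column to the camera

## Task

The wash can was left on the round stand of the inspection camera: lift it off by its handle, set it down gently and upright, wholly on the round rubber mat, and let go of it. Then take the shortest of the three steel columns out of the rack and hold it level in the air over the middle of the stand, at the height of the lens, with its long end fitting pointing straight at the lens. Knock nothing else out of its place, and finish while still holding the column there, quite still.

Things in the scene. Friction and masses are not known exactly. Their poses are not given: they have to be found in the camera images.
- can: open, empty steel wash can, 84 mm across, 85 mm high, about 0.4 kg, on the round stand at the start. Origin at the centre of its underside, z up. A rigid arch handle rises over the mouth: level grip bar, 12 mm thick, 50 mm long, along the can's x axis, its centre line 145 mm above the underside, 54 mm free below it; legs of the arch at x = +-41 mm.
- can_handle (a point): middle of the can's grip bar, 145 mm above the can's underside; x along the bar.
- mat: flat round light-grey rubber mat, 160 mm across, 4 mm thick, fixed to the bench. Origin at the centre of its underside, on the bench.
- station: fixed inspection station: base plate 300 x 100 x 8 mm, a round stand 104 mm across, its top 50 mm above the bench, and a black camera on a post. Origin on the bench under the stand's middle; x points, level, from the stand to the camera. The camera (50 mm wide, 135 to 185 mm above the bench) reaches from 150 to 233 mm along x.
- stand_top (a point): middle of the top of the round stand, 50 mm above the bench.
- lens (a point): front of the camera's lens, 160 mm above the bench, 150 mm level from the stand's middle along the station's x; the lens looks back over the stand's middle.
- rack: fixed grey plastic rack, base 85 x 190 x 6 mm. Origin under its centre, on the bench. Two rails 6 mm thick, 36 mm high, at rack x = +-27 mm (48 mm clear between), have notches at rack y = -60, 0, +60 mm (cheeks up to 46 mm). The three columns lie level in the notches along rack x, long fittings towards rack +x; which lies where changes.
- column: shortest steel column, 116 mm long, 0.13 kg, in the rack: tube 16 mm in diameter from x = -34 to +34 mm; end nut (22 mm in diameter, 12 mm long) at its -x end, long end fitting (22 mm in diameter, 36 mm long) at its +x end. Origin on the axis, middle of the bare tube, 44 mm above the bench in the rack, between the rails; x along the axis to the long fitting.
- column_face (a point): centre of the end face of the short column's long fitting, 70 mm from the column's origin along its +x.
- long_a: one of two longer steel columns, 176 mm long, otherwise alike, 16 mm tube; stays in the rack. Origin on the axis, in the middle of the bare tube.
- long_b: the other of two longer steel columns, 176 mm long; stays in the rack. Origin as for long_a.
- amber: amber glass bottle with black cap, 68 mm wide, 150 mm high; bystander, leave it. Origin at its underside, in the middle.
- clear: clear glass bottle with blue cap, 72 mm wide, 140 mm high; bystander, leave it. Origin at its underside, in the middle.
- flask: amber glass bottle with blue cap, 72 mm wide, 150 mm high; bystander, leave it. Origin at its underside, in the middle.
- jar: white plastic jar, 44 mm wide, 60 mm high; bystander, leave it. Origin at its underside, in the middle.
- beaker: empty glass beaker, 76 mm wide, 95 mm high; bystander, leave it. Origin at its underside, in the middle.
- wrench: steel wrench lying flat, 140 mm long; bystander, leave it. Origin at its underside, in the middle.

How it is judged:
By the outcome, as a careful person would: the job done as asked, in the order asked, and still so for the second after the job is handed in, while the arm keeps its last pose, push and grip.
It also fails if it takes over 64 s, if anything falls off the work surface, if the arm or the gripper's body presses on something with over 40 N, if the wrist force passes 120 N, or if a joint passes its speed limit or range.

## Robot

A 6-joint arm with a two-finger parallel gripper is mounted at the origin on the work surface. World frame = base frame: x ahead of the robot, y to its left, z up, the work surface at z = 0. Lengths are in m, angles in rad, forces in N, time in s.
With the tool pointing down it reaches from about 0.425 to 0.95 m from the base axis. Payload 14.7 kg.
Tool frame: the origin (TCP) lies midway between the tips of the shut fingers; the grasp point (between the pads) lies 19 mm behind it; z points along the fingers, y is the line along which they close (so a half turn about z gives the same grasp; the last joint's range is limited). The gripper opens to 85 mm and grips with 20 to 120 N. Pads are 22 mm wide; open, the fingers measure 114 mm over their backs; the gripper's body (76 mm by 85 mm) begins 54 mm behind the grasp point. The pads swing forward as they close: fully open they stand 13 mm farther back than shut.
Start: joints at [-1.303, 0.48, 1.596, -0, 1.065, -0.047], TCP at [0.201, -0.618, 0.231] pointing down, gripper open.
Joint ranges: [-2.75, 2.75], [-0.82, 2.05], [0.23, 2.67], [-1.56, 4.7], [0.09, 2.69], [-2.92, 2.92]. Speed limits (rad/s): [1.89, 1.89, 2.39, 3.01, 3.01, 3.01].

## Interface

Orientations are given as a 3x3 rotation matrix whose columns are the frame's x, y, z axes.
In Python, from plant import robot, imaging gives the robot as it stands (robot), with the cameras (imaging).
- The arm moves only by the shell command python3 drive.py FILE [OPENING] [FORCE], which reads ROWS from the file FILE. ROWS is a JSON list of rows, 1 to 12 of them, each an object with the fields dx, dy, dz (the shift in parts of the range, where 1.0 means 500 mm), spin (a turn about the tool's z in parts of the range, where 1.0 means 90 degrees); a field left out counts as zero; each row is the pose to reach, as a shift and turn from the pose commanded when the command began, along the tool's axes at that moment; what a row does not reach only later rows make up. A row lasts 1/12 s, in which the tool goes at most 0.0417 m and 0.125 rad, less where a joint would pass 70% of its speed; a pose out of reach is approached as far as the arm can. OPENING is the finger opening in m, set as the command begins (- or left out keeps the last). The fingers move at their own pace and stop on an object; FORCE is the grip in N (left out, the last holds). Time passes only in rows, so rows that do not move let the fingers close. It prints the time, the measured TCP pose, the force, the opening and the grip force at its end. Input that does not fit is refused with a message, and nothing moves.
- robot.get_obs(): the state, without advancing time (a new reading comes with each control period).
- imaging.camera(name): name is "scene" or "top"; returns the picture (420x560x3 uint8, blue, green, red); there is no depth.
- imaging.camera_info(name): a dict with "fovy" (degrees; the focal length in pixels is half the picture's height over the tangent of half this angle, whatever the lens; pixels are square), "cx", "cy" (the principal point, pixels), "cam_to_world" (4x4, takes a point from camera to world coordinates). Camera axes: x right, y down, z forward; pixel columns grow to the right and rows downward; lengths in m; the calibration is good to about 2 mm. A picture is of the moment at which its call begins. camera_info takes no time and is no camera call.
- robot.hand_in(): hands the job in; it is judged then, once.
The state is a dict: "clock": time; "joint_positions": joint angles; "joint_vel": joint speeds; "joint_torque": joint torques, N m; "eef_pos": TCP position; "tcp_rot": TCP orientation; "force": force on the tool from outside, world axes, zero at the start; "wrist_torque": the same for the moment, N m; "gripper_width": finger opening in m; "gripper_force": force on a finger pad.
Only numpy, scipy, OpenCV 4.12 (cv2) and the standard library are available. Lean on these libraries where they do the work, as an engineer would, in place of code of your own. Each camera call takes 0.05 s, during which the arm holds its last target. There are 200 camera calls.

## Working session

There is one attempt and no reset: what is moved stays moved. The work goes in short steps, Python scripts to look and compute and a shell command to move; the robot and the scene stay as the last step left them, time stands still between calls to the robot, and variables do not carry over. Pictures are saved under pics/ and viewed, at most 10 in all, crops included, and the job is handed in when it is done.

```bash
ls; mkdir -p pics; python3 - <<'E'
from plant import robot, imaging
import cv2
o=robot.get_obs()
for k,v in o.items(): print(k,v)
for n in("scene","top"):
    cv2.imwrite(f"pics/{n}0.png",imaging.camera(n)); print(imaging.camera_info(n))
E
```

```text
drive.py
pics
plant.py
clock 0.0
joint_positions [-1.30262913e+00  4.80816024e-01  1.59686944e+00  2.13240211e-05
  1.06507223e+00 -4.65968661e-02]
joint_vel [ 0.0012458   0.00150208 -0.00033411  0.000108   -0.00083989  0.00064118]
joint_torque [-1.45127568e-03 -9.50653410e+01 -4.30194676e+01 -3.42332833e-04
  1.22083939e-02 -8.46823752e-06]
eef_pos [ 0.2011575  -0.61767057  0.23068429]
tcp_rot [[ 9.50872663e-01  3.09582128e-01 -2.90706804e-04]
 [ 3.09582256e-01 -9.50871997e-01  1.12834389e-03]
 [ 7.28901425e-05 -1.16290903e-03 -9.99999321e-01]]
force [-0.07059348  0.14586253  0.06112997]
wrist_torque [-0.02324855  0.03505357 -0.03699216]
gripper_force 0.0
gripper_width 0.08505917291132473
{'fovy': 46.164259019783145, 'cx': 281.7050473679335, 'cy': 211.81773877090254, 'cam_to_world': array([[-0.77318103,  0.49421289, -0.39742259,  1.09710298],
       [ 0.63405601,  0.58975053, -0.50016726,  0.68226057],
       [-0.01280893, -0.63870802, -0.76934257,  1.13711742],
       [ 0.        ,  0.        ,  0.        ,  1.        ]])}
{'fovy': 52.75889623181284, 'cx': 274.7224499996566, 'cy': 215.19206766096505, 'cam_to_world': array([[-0.0040739 , -0.99822116,  0.05948034,  0.5069905 ],
       [-0.99998809,  0.00390686, -0.00292435,  0.00152856],
       [ 0.00268676, -0.05949155, -0.99822519,  1.26718838],
       [ 0.        ,  0.        ,  0.        ,  1.        ]])}
```

View pics/scene0.png

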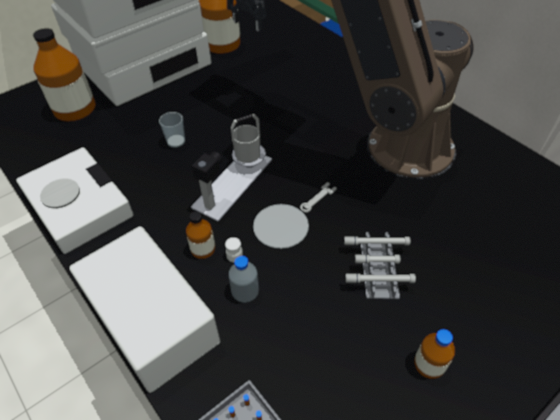

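View pics/top0.png

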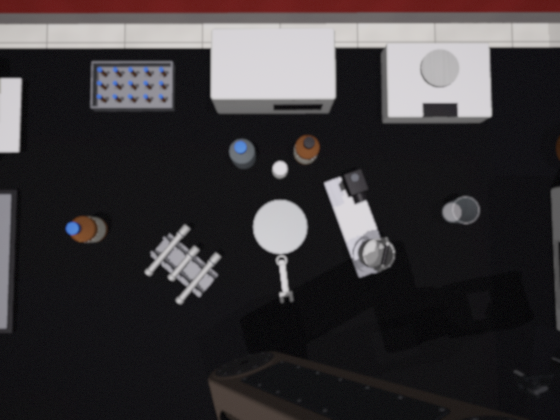

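The scene view shows the can on the stand at (246,145), mat at (281,226), rack at (380,262) with the short column in the middle notch. In the top view the can is at about (375,255), mat (281,227), camera (352,184) and rack (183,265), and the wrench lies at (284,280). I'll enlarge these for exact pixels.

```bash
python3 - <<'E'
import cv2,numpy as np
t=cv2.imread("pics/top0.png");s=cv2.imread("pics/scene0.png")
def mk(im,x,y,w,h,k):
    c=cv2.resize(im[y:y+h,x:x+w],None,fx=k,fy=k,interpolation=cv2.INTER_CUBIC)
    for i in range(0,w,10):
        cv2.line(c,(i*k,0),(i*k,5),(0,255,255),1)
        if i%20==0: cv2.putText(c,str(x+i),(i*k,15),0,.35,(0,255,0),1)
    for i in range(0,h,10):
        cv2.line(c,(0,i*k),(5,i*k),(0,255,255),1)
        if i%20==0: cv2.putText(c,str(y+i),(7,i*k+4),0,.35,(0,255,0),1)
    return c
cv2.imwrite("pics/m1.png",np.hstack([mk(t,320,160,80,120,5),mk(t,140,215,80,120,5)]))
cv2.imwrite("pics/m2.png",np.hstack([mk(s,190,105,80,120,5),mk(s,340,215,80,120,5)]))
E
```

```text
(no output)
```

View pics/m1.png

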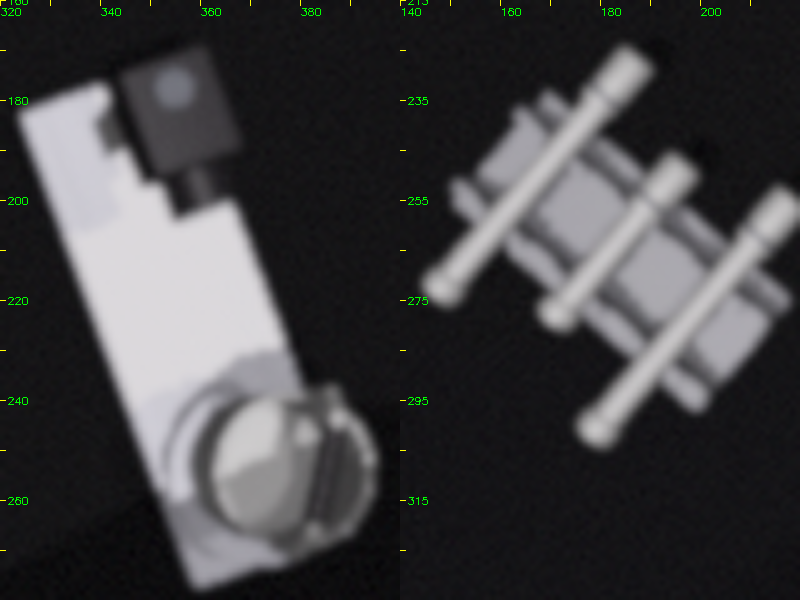

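View pics/m2.png

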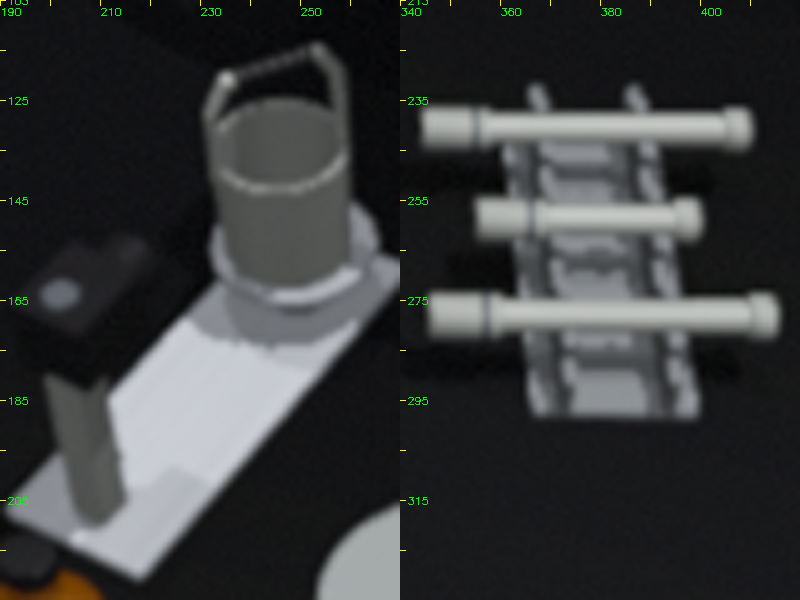

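The crops show the bar ends in the scene view at about (235,120.5) and (251.5,115). In the top view the plate's left edge runs (324,183)–(359.5,278), the camera's back edge is near (352,172), and the short column runs from (170.5,278) to (197,247) with its long fitting at the upper right.

```bash
cat >h.py <<'E'
from plant import robot, imaging
import numpy as np, cv2
def cam(n):
    i=imaging.camera_info(n);f=210/np.tan(np.radians(i["fovy"]/2));return f,i["cx"],i["cy"],np.array(i["cam_to_world"])
def ray(n,u,v,z):
    f,cx,cy,T=cam(n);d=T[:3,:3]@[(u-cx)/f,(v-cy)/f,1];p=T[:3,3];return p+d*(z-p[2])/d[2]
def proj(n,P):
    f,cx,cy,T=cam(n);q=T[:3,:3].T@(np.array(P)-T[:3,3]);return np.array([cx+f*q[0]/q[2],cy+f*q[1]/q[2]])
def tool(P,yaw=None):
    o=robot.get_obs();return o["tcp_rot"].T@(np.array(P)-o["eef_pos"])
E
python3 - <<'E'
from h import *
np.set_printoptions(precision=4,suppress=True)
def two(a,b):
    A=[];B=[]
    for n,p in(("scene",a),("top",b)):
        o=cam(n)[3][:3,3];d=ray(n,*p,0)-o;d/=np.linalg.norm(d);M=np.eye(3)-np.outer(d,d);A.append(M);B.append(M@o)
    return np.linalg.lstsq(np.vstack(A),np.hstack(B),rcond=None)[0]
b=[ray("scene",235,120.5,.195),ray("scene",251.5,115,.195)]
print("bar",b,np.linalg.norm(b[0]-b[1]),[proj("top",x) for x in b])
a=ray("top",324,183,.008);c=ray("top",359.5,278,.008);r1=ray("top",366,201,.008);r2=ray("top",380,240,.008)
d=(a-c)/np.linalg.norm(a-c);print("plate",a,c,np.linalg.norm(a-c),d,"yaw",np.degrees(np.arctan2(d[1],d[0])))
n=np.array([-d[1],d[0],0]);print("width",(r1-a)@n,(r2-a)@n)
w=[ray("scene",218,221,.008),ray("scene",191,207.5,.008)];print("scene far end",w)
bk=[ray("top",344,174.5,.185),ray("top",360,169.5,.185)];print("back",bk,np.linalg.norm(bk[0]-bk[1]))
# mat
for nme in("top","scene"):
    g=cv2.imread(f"pics/{nme}0.png");x,y=((281,227) if nme=="top" else (281,226))
    m=(g.min(2)>90).astype(np.uint8);k,l,st,ce=cv2.connectedComponentsWithStats(m);i=l[y,x]
    ct=cv2.findContours((l==i).astype(np.uint8),0,1)[0][0];P=np.array([ray(nme,*q,.004) for q in ct[:,0]])[:,:2].astype(np.float32)
    print("mat",nme,ray(nme,*ce[i],.004),cv2.minEnclosingCircle(P),st[i])
# columns
f=[two((355,258),(197,247.5)),two((400.5,258.5),(170.5,277.5))]
print("col 2view",f,np.linalg.norm(f[0]-f[1]))
L=[[ray("top",u,v,.044) for u,v in((187.5,227),(146,273.5))],[ray("top",197.5,247.5,.044),ray("top",170.5,278,.044)],[ray("top",218,255,.044),ray("top",177,302,.044)]]
for q in L: e=q[0]-q[1];print("top",q,np.linalg.norm(e),np.degrees(np.arctan2(e[1],e[0])))
q=[ray("scene",355.5,258,.044),ray("scene",400,258.5,.044)];e=q[0]-q[1];print("scn",q,np.linalg.norm(e),np.degrees(np.arctan2(e[1],e[0])))
E
```

```text
bar [array([ 0.4943, -0.2886,  0.195 ]), array([ 0.442 , -0.2772,  0.195 ])] 0.05350791226439813 [array([388.3526, 244.9767]), array([384.2703, 265.7914])]
plate [ 0.678  -0.1501  0.008 ] [ 0.3951 -0.2519  0.008 ] 0.3006097483653661 [0.9409 0.3387 0.    ] yaw 19.797082928746388
width -0.09902771278639706 -0.09689254460534899
scene far end [array([ 0.6796, -0.145 ,  0.008 ]), array([ 0.7124, -0.2402,  0.008 ])]
back [array([ 0.6758, -0.1805,  0.185 ]), array([ 0.6886, -0.222 ,  0.185 ])] 0.04339325248441889
mat top [ 0.5275 -0.0186  0.004 ] ((0.4796740412712097, -0.016105227172374725), 0.15158221125602722) [ 253  199   55  103 2805]
mat scene [ 0.5303 -0.0175  0.004 ] ((0.4762181341648102, -0.01648096553981304), 0.150372713804245) [ 253  184   82   64 2195]
col 2view [array([0.4869, 0.2221, 0.0477]), array([0.3995, 0.2992, 0.0495])] 0.11655640859788216
top [array([0.5467, 0.2499, 0.044 ]), array([0.4138, 0.3678, 0.044 ])] 0.1776457541241688 -41.56726224692797
top [array([0.4876, 0.2207, 0.044 ]), array([0.4007, 0.2975, 0.044 ])] 0.11593836709537474 -41.466548250854636
top [array([0.4658, 0.1616, 0.044 ]), array([0.3325, 0.2782, 0.044 ])] 0.1770860874716419 -41.173949440546544
scn [array([0.483, 0.222, 0.044]), array([0.3934, 0.2989, 0.044 ])] 0.11812963102405873 -40.63418210705887
```

```bash
python3 - <<'E'
from h import *
np.set_printoptions(precision=4,suppress=True)
for nme,y in(("top",227),("scene",226)):
    g=cv2.imread(f"pics/{nme}0.png");m=(g.min(2)>90).astype(np.uint8);m=cv2.morphologyEx(m,cv2.MORPH_OPEN,cv2.getStructuringElement(2,(23,23)))
    l=cv2.connectedComponents(m)[1];l=(l==l[y,281]).astype(np.uint8);ct=max(cv2.findContours(l,0,1)[0],key=len)
    (c,ax,an)=cv2.fitEllipse(ct);print("mat",nme,c,ax,ray(nme,*c,.004))
def ext(n,c,z,r):
    q=np.array([proj(n,[c[0]+r*np.cos(t),c[1]+r*np.sin(t),z]) for t in np.linspace(0,6.283,73)]);return q.min(0),q.max(0)
O=(.463,-.280)
for n in("scene","top"): print(n,"stand",ext(n,O,.05,.052),"rim",ext(n,(.468,-.283),.135,.042),"base",ext(n,(.468,-.283),.05,.042))
for n,z,(y0,y1,x0,x1) in(("scene",0,(105,175,225,272)),("top",0,(235,275,345,397))):
    g=cv2.imread(f"pics/{n}0.png").max(2)
    if n=="scene":
        for v in(115,120,130,135,140,145,150,154,158,162): print(v,g[v,225:272])
    else:
        for v in(242,246,250,254,258,262,266): print(v,g[v,345:397])
d=np.array([.9409,.3387])
print("lens front box top corners pred", [proj("top",[*(np.array(O)+150*1e-3*d+s*np.array([-d[1],d[0]])),.185]) for s in(.025,-.025)],[proj("scene",[*(np.array(O)+233*1e-3*d+s*np.array([-d[1],d[0]])),.185]) for s in(.025,-.025)])
print(tool([.468,-.283,.300]))
E
```

```text
mat top (279.8331298828125, 226.52439880371094) (54.268463134765625, 54.61536407470703) [ 0.5483 -0.0173  0.004 ]
mat scene (280.5166931152344, 225.63348388671875) (43.17876052856445, 54.15934371948242) [ 0.5477 -0.0161  0.004 ]
scene stand (array([232.1123, 142.1747]), array([264.7641, 164.8287])) rim (array([230.9714, 124.1114]), array([258.4977, 142.4899])) base (array([233.4302, 144.4671]), array([259.8073, 162.7743]))
top stand (array([353.7589, 237.2338]), array([390.0306, 273.671 ])) rim (array([364.633 , 238.8638]), array([396.1219, 270.4948])) base (array([358.2663, 238.9729]), array([387.555 , 268.3881]))
115 [ 16  15  15  15  12  12  10  13  13  13  13  14  12  11  14  13  12  13
  14  17  21  32  41  41  54  62  54  80 103  91  62  34  14  12  11  11
   9   9  10  11   9  13  11   9  11   9  11]
120 [ 20  19  21  19  19  20  21  29  85 148 168 130  75  54  42  33  27  23
  17  14  12  12  12  14  14  11  14  12  12  17  42  71  80  64  36  13
  10  12  12  10  10  10  12  11  10  11  10]
130 [ 20  19  21  20  19  38  72  87 102 122 111  93  82  76  77  77  79  81
  82  82
[... 2422 characters left out ...]
47 144 136 124 115 112 104
  83  60  55  62  57  52  57  61  64  65  72  92 104  85  48  21]
262 [ 13  15  16  14  10  10  22  54  91 115 123 128 133 133 129 117  99  84
  80 105 139 157 155 149 147 147 144 141 134 127 118 114 112 111 105  87
  62  54  59  54  51  56  61  65  72  83  89  77  50  27  16  11]
266 [ 12  11  16  12  16  12  10  17  37  75 110 126 131 133 136 139 141 144
 147 146 139 125 115 115 118 115 111 106 100  92  86  82  76  70  70  81
 105 120 116  98  85  84  89  96  93  71  41  21  12  13  15  15]
lens front box top corners pred [array([354.2223, 205.4665]), array([372.4322, 198.8219])] [array([205.5542, 171.7631]), array([190.8084, 165.1777])]
[ 0.3574 -0.2357 -0.069 ]
```

Units first: shifts go in shares of 500 mm and turns go in shares of 90 degrees. So 0.3556 m / 0.5 = 0.7112, 0.28 m / 0.5 = 0.56, 0.531 rad / 1.5708 = 0.338.

```bash
echo '[{"dx":0.06,"dy":-0.04,"dz":-0.04,"spin":0.0382},{"dx":0.12,"dy":-0.08,"dz":-0.06,"spin":0.0764},{"dx":0.18,"dy":-0.12,"dz":-0.08,"spin":0.1146},{"dx":0.24,"dy":-0.16,"dz":-0.1,"spin":0.1528},{"dx":0.3,"dy":-0.2,"dz":-0.12,"spin":0.191},{"dx":0.36,"dy":-0.24,"dz":-0.138,"spin":0.2292},{"dx":0.44,"dy":-0.29,"dz":-0.138,"spin":0.2674},{"dx":0.5,"dy":-0.33,"dz":-0.138,"spin":0.3056},{"dx":0.56,"dy":-0.37,"dz":-0.138,"spin":0.338},{"dx":0.62,"dy":-0.41,"dz":-0.138,"spin":0.338},{"dx":0.68,"dy":-0.448,"dz":-0.138,"spin":0.338},{"dx":0.7112,"dy":-0.4774,"dz":-0.138,"spin":0.338}]' > path.dat && python3 drive.py path.dat 0.055 60; echo '[{},{}]' > path.dat && python3 drive.py path.dat
python3 - <<'E'
from h import *
np.set_printoptions(precision=4,suppress=True)
o=robot.get_obs();R=o["tcp_rot"];print(o["eef_pos"],np.degrees(np.arctan2(R[1,0],R[0,0])),R[:,2],tool([.467,-.280,.3]),o["joint_positions"])
a=imaging.camera("top");b=imaging.camera("scene")
k=lambda im,x,y:cv2.resize(im[y:y+100,x:x+66],None,fx=6,fy=6,interpolation=cv2.INTER_CUBIC)
cv2.imwrite("pics/m3.png",np.hstack([k(a,350,190),k(b,215,75)]))
print(proj("top",o["eef_pos"])-[350,190],proj("scene",o["eef_pos"])-[215,75])
E
```

```text
clock: 1.1
eef_pos: [0.4674, -0.2785, 0.3001]
tcp_rot: [[0.977, -0.213, 0.0], [-0.213, -0.977, 0.001], [0.0, -0.001, -1.0]]
force: [-0.1, -0.2, 0.1]
gripper_width: 0.055
gripper_force: 0.0
clock: 1.27
eef_pos: [0.4659, -0.2799, 0.3001]
tcp_rot: [[0.977, -0.212, -0.001], [-0.212, -0.977, 0.0], [-0.001, -0.0, -1.0]]
force: [-0.5, -0.7, 0.4]
gripper_width: 0.0552
gripper_force: 0.0
[ 0.4659 -0.2799  0.3001] -12.244514692570071 [-0.0005  0.0002 -1.    ] [ 0.0011 -0.0002  0.0001] [-0.5968  0.2642  1.7545 -0.0002  1.1234  1.1878]
[47.3165 68.0237] [26.8475 13.3444]
```

View pics/m3.png

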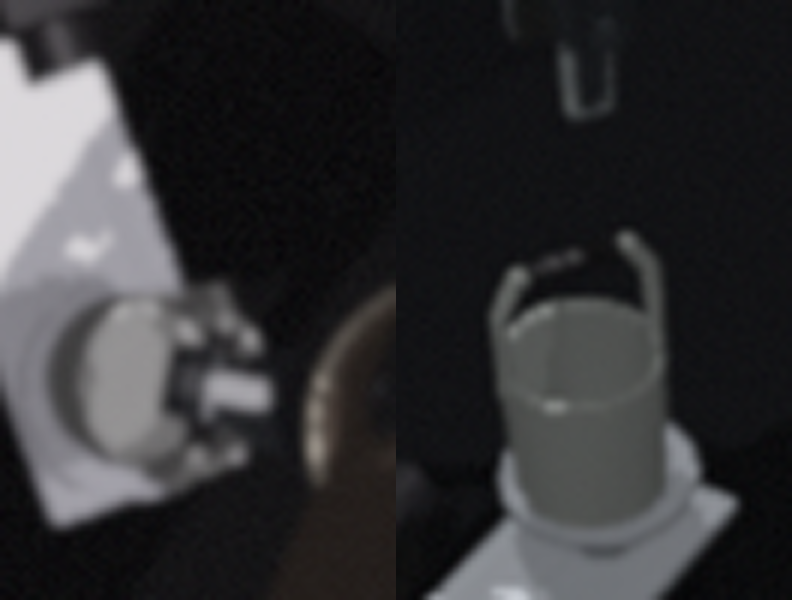

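The fingers stand above the bar, whose ends in the scene are near (236,120) and (254,115). I can now descend.

```bash
echo '[{"dy":-0.002,"dz":0.06},{"dy":-0.002,"dz":0.12},{"dy":-0.002,"dz":0.17},{"dy":-0.002,"dz":0.21},{"dy":-0.002,"dz":0.234},{"dy":-0.002,"dz":0.248},{"dy":-0.002,"dz":0.248},{"dy":-0.002,"dz":0.248}]' > path.dat && python3 drive.py path.dat; echo '[{},{},{},{},{},{},{},{}]' > path.dat && python3 drive.py path.dat 0 60
```

```text
clock: 2.03
eef_pos: [0.4655, -0.2807, 0.1765]
tcp_rot: [[0.977, -0.215, -0.0], [-0.215, -0.977, -0.0], [-0.0, 0.0, -1.0]]
force: [0.2, 0.4, -0.1]
gripper_width: 0.0552
gripper_force: 0.0
clock: 2.7
eef_pos: [0.466, -0.28, 0.177]
tcp_rot: [[0.977, -0.214, 0.001], [-0.214, -0.977, -0.0], [0.001, 0.0, -1.0]]
force: [-1.4, 2.7, 7.3]
gripper_width: 0.0102
gripper_force: 58.4
```

To row units: -0.08 m / 0.5 = -0.16, -0.075 m / 0.5 = -0.15.

```bash
echo '[{"dz":-0.01},{"dz":-0.03},{"dz":-0.06},{"dz":-0.09},{"dz":-0.12},{"dz":-0.14},{"dz":-0.15},{"dz":-0.16},{"dz":-0.16},{"dz":-0.16}]' > path.dat && python3 drive.py path.dat; echo '[{"dx":0.002,"dy":-0.016},{"dx":0.004,"dy":-0.048},{"dx":0.008,"dy":-0.098},{"dx":0.012,"dy":-0.158},{"dx":0.018,"dy":-0.22},{"dx":0.024,"dy":-0.28},{"dx":0.03,"dy":-0.34},{"dx":0.036,"dy":-0.4},{"dx":0.04,"dy":-0.46},{"dx":0.044,"dy":-0.506},{"dx":0.046,"dy":-0.534},{"dx":0.0476,"dy":-0.549}]' > path.dat && python3 drive.py path.dat; echo '[{"dz":0.006},{"dz":0.024},{"dz":0.054},{"dz":0.09},{"dz":0.13},{"dz":0.17},{"dz":0.2},{"dz":0.216},{"dz":0.224},{"dz":0.224},{"dz":0.224},{"dz":0.224}]' > path.dat && python3 drive.py path.dat
python3 - <<'E'
from h import *
np.set_printoptions(precision=4,suppress=True)
o=robot.get_obs();print(o["eef_pos"],tool([.548,-.017,.131]))
a=imaging.camera("top");b=imaging.camera("scene")
k=lambda im,x,y:cv2.resize(im[y:y+100,x:x+66],None,fx=6,fy=6,interpolation=cv2.INTER_CUBIC)
cv2.imwrite("pics/m4.png",np.hstack([k(a,250,180),k(b,245,155)]))
E
```

```text
clock: 3.53
eef_pos: [0.4655, -0.2799, 0.256]
tcp_rot: [[0.977, -0.214, -0.0], [-0.214, -0.977, 0.0], [-0.0, -0.0, -1.0]]
force: [0.3, 0.5, -5.3]
gripper_width: 0.01
gripper_force: 58.6
clock: 4.53
eef_pos: [0.5478, -0.0146, 0.2556]
tcp_rot: [[0.977, -0.213, -0.001], [-0.213, -0.977, 0.001], [-0.001, -0.0, -1.0]]
force: [-0.3, 0.0, -5.0]
gripper_width: 0.0101
gripper_force: 58.6
clock: 5.53
eef_pos: [0.5484, -0.0172, 0.1451]
tcp_rot: [[0.977, -0.215, 0.001], [-0.215, -0.977, -0.0], [0.001, -0.0, -1.0]]
force: [0.1, 0.1, -4.9]
gripper_width: 0.01
gripper_force: 58.6
[ 0.5484 -0.0172  0.1451] [-0.0004 -0.0001  0.0141]
```

View pics/m4.png

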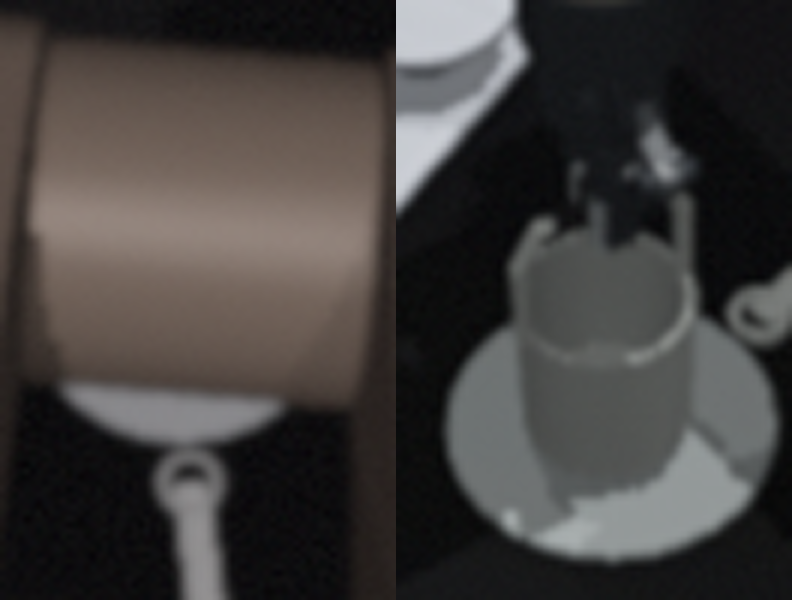

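The can hangs over the middle of the mat, with its base near scene (346,234). I'll lower it slowly until it touches.

To row units: 0.011 m / 0.5 = 0.022, 0.01 m / 0.5 = 0.02.

```bash
echo '[{"dz":0.006},{"dz":0.012},{"dz":0.016},{"dz":0.018},{"dz":0.02},{"dz":0.022},{"dz":0.022},{"dz":0.022},{"dz":0.022}]' > path.dat && python3 drive.py path.dat; echo '[{"dz":0.001},{"dz":0.002},{"dz":0.003},{"dz":0.004},{"dz":0.004},{"dz":0.004}]' > path.dat && python3 drive.py path.dat
```

```text
clock: 6.38
eef_pos: [0.5479, -0.017, 0.1334]
tcp_rot: [[0.977, -0.215, 0.0], [-0.215, -0.977, 0.0], [0.0, -0.0, -1.0]]
force: [0.9, 0.2, -4.8]
gripper_width: 0.0101
gripper_force: 58.6
clock: 6.88
eef_pos: [0.548, -0.0169, 0.1314]
tcp_rot: [[0.977, -0.215, 0.0], [-0.215, -0.977, 0.0], [0.0, -0.0, -1.0]]
force: [-0.5, 0.3, -1.6]
gripper_width: 0.0097
gripper_force: 59.0
```

Contact has begun, since the weight is transferring. I'll go 1 mm more, then release.

To row units: 0.001 m / 0.5 = 0.002, 0.0005 m / 0.5 = 0.001.

```bash
echo '[{"dz":0.001},{"dz":0.002},{"dz":0.002},{"dz":0.002}]' > path.dat && python3 drive.py path.dat; echo '[{},{},{},{},{},{}]' > path.dat && python3 drive.py path.dat 0.045; echo '[{"dz":-0.01},{"dz":-0.03},{"dz":-0.06},{"dz":-0.12},{"dz":-0.18},{"dz":-0.24},{"dz":-0.28},{"dz":-0.3},{"dz":-0.3}]' > path.dat && python3 drive.py path.dat
python3 - <<'E'
from h import *
np.set_printoptions(precision=4,suppress=True)
R=robot.get_obs()["tcp_rot"]
m=(np.array([.4441,.2591])+np.array([.444,.2606]))/2; d=np.array([.749,-.662])
print(m)
P=ray("top",197.5,247.5,.044)[:2]-.076*np.array([.7498,-.6617]) # not face exactly
Q=[ray("top",197.5,247.5,.044),ray("top",170.5,278,.044),ray("scene",355.5,258,.044),ray("scene",400,258.5,.044)]
c=((Q[0]+Q[1])/2)[:2]; s=((Q[2]+Q[3])/2)[:2]
print(c,s); C=(c+s)/2-.012*d; print("origin",C, tool([*C,.2]),robot.get_obs()["eef_pos"])
b=imaging.camera("scene");cv2.imwrite("pics/m5.png",cv2.resize(b[150:270,220:430],None,fx=3.8,fy=3.8,interpolation=cv2.INTER_CUBIC))
E
```

```text
clock: 7.22
eef_pos: [0.5484, -0.0167, 0.1313]
tcp_rot: [[0.977, -0.215, 0.002], [-0.215, -0.977, 0.0], [0.001, -0.001, -1.0]]
force: [-2.3, 3.9, 13.9]
gripper_width: 0.01
gripper_force: 60.7
clock: 7.72
eef_pos: [0.5478, -0.017, 0.1302]
tcp_rot: [[0.977, -0.215, -0.0], [-0.215, -0.977, 0.0], [-0.0, 0.0, -1.0]]
force: [0.1, -0.2, -0.1]
gripper_width: 0.0451
gripper_force: 0.0
clock: 8.47
eef_pos: [0.549, -0.0171, 0.2831]
tcp_rot: [[0.977, -0.215, 0.004], [-0.215, -0.977, -0.0], [0.004, -0.001, -1.0]]
force: [-0.4, 0.1, 1.2]
gripper_width: 0.0454
gripper_force: 0.0
[0.4441 0.2599]
[0.4441 0.2591] [0.4382 0.2605]
origin [0.4322 0.2677] [-0.1755 -0.2531  0.0825] [ 0.549  -0.0171  0.2831]
```

View pics/m5.png

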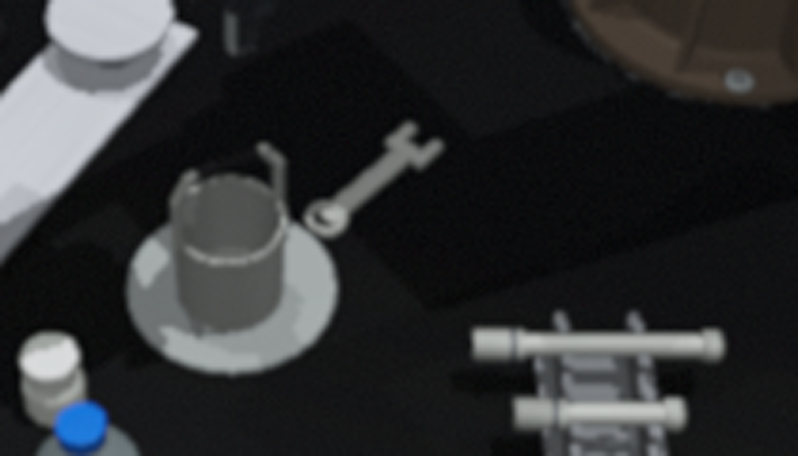

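The can stands upright in the middle of the mat, released; its base is near scene (280,235). On to the rack.

To row units: -0.2528 m / 0.5 = -0.5056, -0.1734 m / 0.5 = -0.3468, -1.44 rad / 1.5708 = -0.9167.

```bash
echo '[{"dx":-0.029,"dy":-0.042,"dz":0.008,"spin":-0.0764},{"dx":-0.058,"dy":-0.084,"dz":0.016,"spin":-0.1528},{"dx":-0.086,"dy":-0.126,"dz":0.024,"spin":-0.2292},{"dx":-0.116,"dy":-0.168,"dz":0.032,"spin":-0.3056},{"dx":-0.144,"dy":-0.21,"dz":0.04,"spin":-0.382},{"dx":-0.174,"dy":-0.252,"dz":0.05,"spin":-0.4584},{"dx":-0.202,"dy":-0.294,"dz":0.06,"spin":-0.5348},{"dx":-0.232,"dy":-0.338,"dz":0.07,"spin":-0.6112},{"dx":-0.26,"dy":-0.38,"dz":0.08,"spin":-0.6875},{"dx":-0.29,"dy":-0.422,"dz":0.09,"spin":-0.7639},{"dx":-0.318,"dy":-0.464,"dz":0.1,"spin":-0.8403},{"dx":-0.3468,"dy":-0.5056,"dz":0.1,"spin":-0.9167}]' > path.dat && python3 drive.py path.dat 0.042; echo '[{"spin":-0.0764},{"spin":-0.1528},{"spin":-0.2292},{"spin":-0.3056},{"spin":-0.382},{"spin":-0.4584},{"spin":-0.5348},{"spin":-0.6112},{"spin":-0.6875},{"spin":-0.7608},{"spin":-0.7608},{"spin":-0.7608}]' > path.dat && python3 drive.py path.dat
python3 - <<'E'
from h import *
np.set_printoptions(precision=4,suppress=True)
o=robot.get_obs();R=o["tcp_rot"];print(o["joint_positions"],np.degrees(np.arctan2(R[1,0],R[0,0])),tool([.434,.267,.15]))
a=imaging.camera("top");b=imaging.camera("scene");cv2.imwrite("pics/t6.png",a);cv2.imwrite("pics/s6.png",b)
k=lambda im,x,y:cv2.resize(im[y:y+100,x:x+66],None,fx=6,fy=6,interpolation=cv2.INTER_CUBIC)
cv2.imwrite("pics/m6.png",np.hstack([k(a,345,200),k(b,350,205)]))
print(proj("scene",o["eef_pos"]))
E
```

```text
clock: 9.52
eef_pos: [0.4307, 0.2675, 0.2278]
tcp_rot: [[0.335, 0.942, -0.003], [0.942, -0.335, -0.002], [-0.003, -0.003, -1.0]]
force: [-0.0, 0.9, 1.0]
gripper_width: 0.0417
gripper_force: 0.0
clock: 10.52
eef_pos: [0.432, 0.2667, 0.2291]
tcp_rot: [[-0.747, 0.664, -0.002], [0.664, 0.747, -0.001], [0.001, -0.002, -1.0]]
force: [-0.6, 0.1, 0.5]
gripper_width: 0.0417
gripper_force: 0.0
[ 0.4934  0.2858  1.9183  0.      0.9396 -0.3509] 138.37265148169124 [-0.0014  0.0017  0.0791]
[392.1495 214.4302]
```

View pics/m6.png

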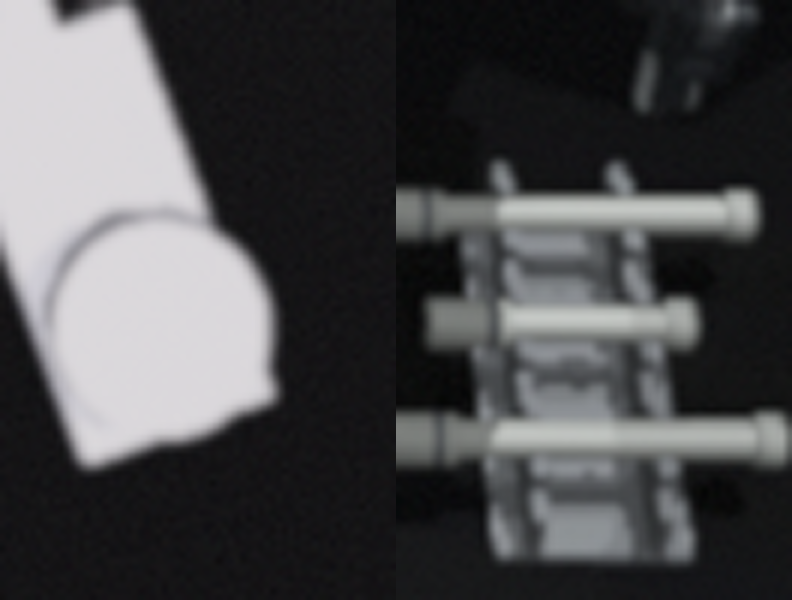

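Stand top in the top view is centred at (371.8,254.5). The finger tip in the scene is near (395,222), and the short column's tube middle is near (381,258.7). I'll check these numerically before descending.

```bash
python3 - <<'E'
from h import *
np.set_printoptions(precision=4,suppress=True,linewidth=200)
o=robot.get_obs();R=o["tcp_rot"];e=o["eef_pos"]
for s in(-.03,.03): print("tip",s,[proj("scene",e+R@[x,s,-.006]) for x in(-.011,.011)],proj("scene",e+R@[0,s,-.03]))
b=cv2.imread("pics/s6.png").max(2)
for v in range(208,226,2): print(v,b[v,382:410])
# rack mid from scene & tube mid
print("tube mid",ray("scene",380.8,258.7,.046),proj("scene",[.434,.267,.044]))
d=np.array([.750,-.661]);
for x in(-.058+.0,-.046+.012,.034,.07): print(x,proj("scene",[.434+x*d[0],.267+x*d[1],.044]),proj("top",[.434+x*d[0],.267+x*d[1],.044]))
print("stand",ray("top",371.8,254.5,.05))
g=b[140:175,225:275]
for v in range(140,172,4): print(v,b[v,225:272])
E
```

```text
tip -0.03 [array([386.6494, 203.0823]), array([395.8652, 203.2805])] [392.8572 196.576 ]
tip 0.03 [array([389.1174, 222.6389]), array([398.6422, 222.8571])] [395.5768 216.2394]
208 [13 12 13 12 13 10 13 12 14 14 21 25 28 23 22 25 29 33 36 50 61 74 87 91 72 56 53 47]
210 [13 12 12 15 13 14 13 14 14 16 23 28 26 21 20 22 24 23 31 41 46 49 48 40 30 28 23 20]
212 [12 13 11 11 15 13 12 10 16 21 28 27 22 20 23 24 21 25 32 37 38 36 32 26 26 19 16 11]
214 [12 11 12 15 11 13 10 13 29 54 58 41 24 22 23 23 27 27 26 27 26 25 26 23 21 16 14 13]
216 [11 12 11 13 12 11 13 18 44 71 73 49 28 22 27 30 34 34 34 34 32 25 24 19 15 11 13 12]
218 [13 15 13 12 13 14 13 29 60 79 70 43 27 26 26 25 29 38 34 26 21 21 20 18 12 13 12 15]
220 [13 13 12  9 14 10 16 42 74 82 59 32 25 27 26 26 38 58 45 22 14 11 14 15 16 18 20 18]
222 [20 19 17 18 17 13 14 35 66 73 51 29 27 26 26 27 43 46 30 16 13 14 17 20 20 21 20 21]
224 [20 22 18 21 19 19 19 20 24 27 22 24 21 18 18 16 16 16 15 15 17 20 21 21 21 20 19 21]
tube mid [0.4342 0.2675 0.046 ] [380.618  258.9714]
-0.058 [402.5502 259.4574] [167.7087 281.5883]
-0.034 [393.46
[... 960 characters left out ...]
7 207 207 207 208 207 208 208 208 209 209 210 210 209 209 208 208 208 208 209 210 203 180 174 165 138 112  79  45  24]
160 [ 21  20  19  21  19  18  16  33  84 140 178 199 206 207 207 208 208 209 209 209 209 209 208 208 208 208 208 208 208 208 208 209 210 210 208 199 175 153 169 188 197 207 211 207 188 146  86]
164 [ 20  20  19  28  72 116 132 143 146 138 123 115 113 115 128 147 162 173 182 191 197 200 201 200 199 197 191 186 179 166 149 130 120 116 116 118 124 149 182 192 186 161 112  59  26  20  20]
168 [ 59 127 181 204 211 208 194 170 151 144 137 125 119 119 120 120 120 118 118 119 119 115 110 108 108 108 109 115 118 120 121 121 120 120 132 166 181 170 131  77  34  19  18  20  21  21  21]
```

To row units: 0.2045 m / 0.5 = 0.409, -0.001 m / 0.5 = -0.002.

```bash
echo '[{"dx":-0.002,"dy":0.003,"dz":0.06},{"dx":-0.002,"dy":0.003,"dz":0.12},{"dx":-0.002,"dy":0.003,"dz":0.18},{"dx":-0.002,"dy":0.003,"dz":0.24},{"dx":-0.002,"dy":0.003,"dz":0.29},{"dx":-0.002,"dy":0.003,"dz":0.33},{"dx":-0.002,"dy":0.003,"dz":0.36},{"dx":-0.002,"dy":0.003,"dz":0.38},{"dx":-0.002,"dy":0.003,"dz":0.396},{"dx":-0.002,"dy":0.003,"dz":0.406},{"dx":-0.002,"dy":0.003,"dz":0.409},{"dx":-0.002,"dy":0.003,"dz":0.409}]' > path.dat && python3 drive.py path.dat; echo '[{},{},{},{},{},{},{}]' > path.dat && python3 drive.py path.dat 0 30
```

```text
clock: 11.62
eef_pos: [0.4346, 0.2677, 0.026]
tcp_rot: [[-0.75, 0.662, 0.0], [0.662, 0.75, 0.0], [-0.0, 0.0, -1.0]]
force: [0.6, -0.7, -0.1]
gripper_width: 0.0418
gripper_force: 0.0
clock: 12.2
eef_pos: [0.4345, 0.2676, 0.0264]
tcp_rot: [[-0.75, 0.661, 0.0], [0.661, 0.75, 0.0], [-0.0, 0.0, -1.0]]
force: [-2.2, -2.0, 7.5]
gripper_width: 0.0146
gripper_force: 29.2
```

To row units: -0.17 m / 0.5 = -0.34, -0.16 m / 0.5 = -0.32.

```bash
echo '[{},{},{"dz":-0.006},{"dz":-0.016},{"dz":-0.032},{"dz":-0.06},{"dz":-0.1},{"dz":-0.16},{"dz":-0.22},{"dz":-0.28},{"dz":-0.32},{"dz":-0.34}]' > path.dat && python3 drive.py path.dat 0 80; echo '[{"dz":-0.04},{"dz":-0.08},{"dz":-0.1},{"dz":-0.1}]' > path.dat && python3 drive.py path.dat
python3 - <<'E'
from h import *
np.set_printoptions(precision=4,suppress=True)
o=robot.get_obs();print(o["eef_pos"],tool([.4645,-.280,.245]),o["force"],o["wrist_torque"])
b=imaging.camera("scene");cv2.imwrite("pics/s7.png",b)
E
```

```text
clock: 13.2
eef_pos: [0.4355, 0.2682, 0.1993]
tcp_rot: [[-0.75, 0.661, 0.004], [0.661, 0.75, 0.002], [-0.002, 0.004, -1.0]]
force: [-0.2, 0.3, -1.1]
gripper_width: 0.0138
gripper_force: 78.1
clock: 13.53
eef_pos: [0.4353, 0.2681, 0.2475]
tcp_rot: [[-0.75, 0.661, 0.003], [0.661, 0.75, 0.002], [-0.001, 0.003, -1.0]]
force: [0.6, 0.8, -1.7]
gripper_width: 0.0135
gripper_force: 78.1
[0.4353 0.2681 0.2475] [-0.3844 -0.3917  0.0018] [ 0.576   0.7765 -1.6609] [ 0.0046 -0.0047 -0.0053]
```

To row units: -0.207 m / 0.5 = -0.414, -0.204 m / 0.5 = -0.408, -0.58 rad / 1.5708 = -0.3692.

```bash
echo '[{"dx":-0.012,"dy":-0.012,"spin":-0.0127},{"dx":-0.036,"dy":-0.036,"spin":-0.0382},{"dx":-0.068,"dy":-0.068,"spin":-0.0637},{"dx":-0.104,"dy":-0.106,"spin":-0.0955},{"dx":-0.142,"dy":-0.144,"spin":-0.1273},{"dx":-0.18,"dy":-0.182,"spin":-0.1592},{"dx":-0.218,"dy":-0.22,"spin":-0.191},{"dx":-0.256,"dy":-0.26,"spin":-0.2228},{"dx":-0.294,"dy":-0.3,"spin":-0.2546},{"dx":-0.332,"dy":-0.338,"spin":-0.2928},{"dx":-0.37,"dy":-0.376,"spin":-0.331},{"dx":-0.408,"dy":-0.414,"spin":-0.3692}]' > path.dat && python3 drive.py path.dat
python3 - <<'E'
from h import *
np.set_printoptions(precision=4,suppress=True)
o=robot.get_obs();R=o["tcp_rot"];print(tool([.4645,-.280,.245]),np.degrees(np.arctan2(R[1,0],R[0,0])))
E
```

```text
clock: 14.58
eef_pos: [0.4496, -0.0238, 0.2443]
tcp_rot: [[-0.99, 0.139, -0.002], [0.139, 0.99, 0.0], [0.002, -0.0, -1.0]]
force: [0.8, 0.5, -1.4]
gripper_width: 0.0137
gripper_force: 78.1
[-0.0505 -0.2516 -0.0008] 171.98853993308362
```

To row units: -0.25 m / 0.5 = -0.5, -0.246 m / 0.5 = -0.492, -0.486 rad / 1.5708 = -0.3094.

```bash
echo '[{"dx":-0.01,"dy":-0.046,"spin":-0.0318},{"dx":-0.02,"dy":-0.092,"spin":-0.0637},{"dx":-0.03,"dy":-0.14,"spin":-0.0955},{"dx":-0.04,"dy":-0.19,"spin":-0.1273},{"dx":-0.05,"dy":-0.24,"spin":-0.1592},{"dx":-0.06,"dy":-0.29,"spin":-0.191},{"dx":-0.068,"dy":-0.34,"spin":-0.2228},{"dx":-0.078,"dy":-0.39,"spin":-0.2546},{"dx":-0.088,"dy":-0.436,"spin":-0.2801},{"dx":-0.094,"dy":-0.47,"spin":-0.2992},{"dx":-0.098,"dy":-0.492,"spin":-0.3094},{"dx":-0.1,"dy":-0.5,"spin":-0.3094}]' > path.dat && python3 drive.py path.dat; echo '[{"dz":0.03},{"dz":0.07},{"dz":0.11},{"dz":0.15},{"dz":0.18},{"dz":0.196},{"dz":0.204},{"dz":0.204},{"dz":0.204}]' > path.dat && python3 drive.py path.dat
python3 - <<'E'
from h import *
np.set_printoptions(precision=4,suppress=True)
o=robot.get_obs();R=o["tcp_rot"];print(tool([.4645,-.280,.142]),np.degrees(np.arctan2(R[1,0],R[0,0])),o["joint_positions"])
a=imaging.camera("top");b=imaging.camera("scene");cv2.imwrite("pics/t8.png",a);cv2.imwrite("pics/s8.png",b)
k=lambda im,x,y:cv2.resize(im[y:y+100,x:x+66],None,fx=6,fy=6,interpolation=cv2.INTER_CUBIC)
cv2.imwrite("pics/m8.png",np.hstack([k(a,335,165),k(b,195,85)]))
d=np.array([.9409,.3387]);C=o["eef_pos"]
for x in(-.046,.07,.15): print(x,[proj(n,[*(C[:2]+x*d),.16]) for n in("top","scene")])
E
```

```text
clock: 15.58
eef_pos: [0.4638, -0.2784, 0.244]
tcp_rot: [[-0.942, -0.336, -0.002], [-0.336, 0.942, 0.001], [0.001, 0.002, -1.0]]
force: [-0.8, 0.8, -1.7]
gripper_width: 0.0136
gripper_force: 78.1
clock: 16.33
eef_pos: [0.4646, -0.2771, 0.1441]
tcp_rot: [[-0.942, -0.336, 0.0], [-0.336, 0.942, -0.0], [-0.0, -0.0, -1.0]]
force: [0.5, 0.7, -1.7]
gripper_width: 0.0133
gripper_force: 78.1
[ 0.0011 -0.0027  0.0021] -160.33999787410403 [-0.5939  0.4392  1.9326  0.      0.7696 -2.5078]
-0.046 [array([386.8612, 272.9722]), array([254.5338, 118.7305])]
0.07 [array([371.0225, 231.0388]), array([233.0651, 140.9675])]
0.15 [array([360.2052, 202.3995]), array([217.1339, 157.4687])]
```

View pics/m8.png

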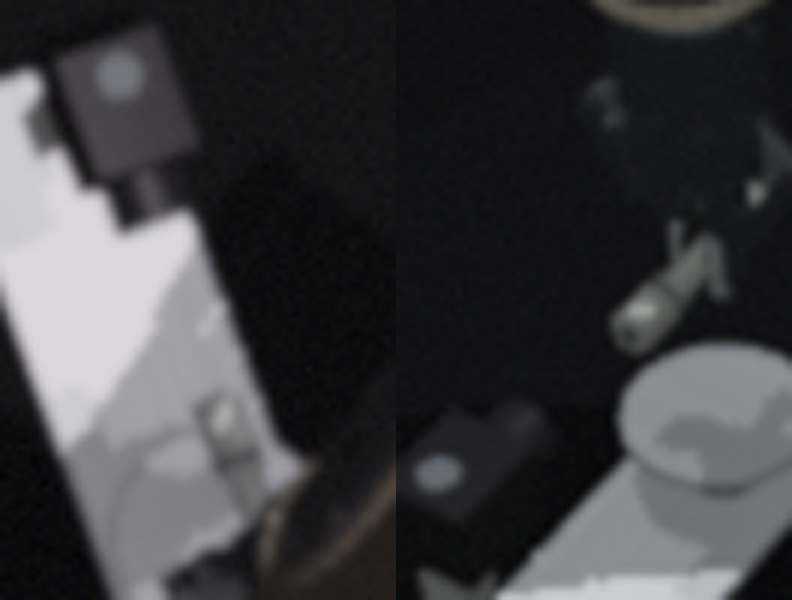

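In the top view the column's face is at about (370.7,231.3), against (371.0,231.0) predicted. In the scene it is near (234.3,140), clear of the stand. I'll refine the station yaw by fitting the plate edges, and check the column's level.

Units first: shifts go in shares of 500 mm and turns go in shares of 90 degrees. So 0.002 m / 0.5 = 0.004, -0.0015 m / 0.5 = -0.003.

```bash
echo '[{"dx":0.001,"dy":-0.003,"dz":0.003},{"dx":0.001,"dy":-0.003,"dz":0.004},{"dx":0.001,"dy":-0.003,"dz":0.004},{"dx":0.001,"dy":-0.003,"dz":0.004},{"dx":0.001,"dy":-0.003,"dz":0.004},{"dx":0.001,"dy":-0.003,"dz":0.004}]' > path.dat && python3 drive.py path.dat
python3 - <<'E'
from h import *
np.set_printoptions(precision=4,suppress=True)
g=cv2.imread("pics/t6.png").max(2).astype(float)
def sub(row,lo,hi,t=110):
    r=g[row,lo:hi];i=np.where((r[:-1]-t)*(r[1:]-t)<0)[0];return [lo+k+(t-r[k])/(r[k+1]-r[k]) for k in i]
E={}
for nm,rows,f in(("L",range(192,265),lambda v:324+(v-183)*.374),("R",range(205,234),lambda v:366+(v-201)*.36)):
    p=[]
    for v in rows:
        x0=f(v);c=sub(v,int(x0-7),int(x0+8))
        if c: p.append(ray("top",min(c,key=lambda q:abs(q-x0)),v,.008)[:2])
    p=np.array(p,np.float32);l=cv2.fitLine(p,cv2.DIST_HUBER,0,.01,.01).ravel();l*=np.sign(l[0]) if 0 else 1
    if l[0]<0:l[:2]*=-1
    E[nm]=l;print(nm,len(p),np.degrees(np.arctan2(l[1],l[0])),l)
d=(E["L"][:2]+E["R"][:2]);d/=np.linalg.norm(d);n=np.array([-d[1],d[0]])
print("lateral of (.4645,-.280):",(E["L"][2:]-[.4645,-.28])@n,(E["R"][2:]-[.4645,-.28])@n)
P=[]
for _ in range(4): b=imaging.camera("scene");o=robot.get_obs();P.append(o["eef_pos"])
R=o["tcp_rot"];print(np.mean(P,0),np.std(P,0),np.degrees(np.arctan2(R[1,0],R[0,0])),o["joint_vel"])
C=np.mean(P,0);cv2.imwrite("pics/s9.png",b)
x0,y0,k=222,115,20
z=cv2.resize(b[y0:y0+30,x0:x0+40],None,fx=k,fy=k,interpolation=cv2.INTER_CUBIC);z=cv2.convertScaleAbs(z,alpha=1.6)
d=-R[:2,0];pr=lambda x,w,h:tuple(int(q) for q in (proj("scene",[C[0]+x*d[0]-w*d[1],C[1]+x*d[1]+w*d[0],C[2]+.018+h])-[x0-.5,y0-.5])*k)
cv2.line(z,pr(.07,0,0),pr(-.02,0,0),(0,255,0),1)
t=np.linspace(0,6.29,40)
for x in(.07,.034): cv2.polylines(z,[np.array([pr(x,.011*np.cos(a),.011*np.sin(a)) for a in t])],True,(0,255,255),1)
cv2.imwrite("pics/m9.png",z)
E
```

```text
clock: 16.93
eef_pos: [0.4645, -0.2788, 0.1419]
tcp_rot: [[-0.942, -0.336, 0.0], [-0.336, 0.942, -0.0], [-0.0, -0.0, -1.0]]
force: [-0.4, 0.4, -1.9]
gripper_width: 0.0132
gripper_force: 78.1
L 73 19.543447 [ 0.9424  0.3345  0.5606 -0.189 ]
R 29 19.60201 [ 0.942   0.3355  0.5695 -0.2973]
lateral of (.4645,-.280): 0.05360006009709899 -0.05148419575602255
[ 0.4644 -0.2787  0.1418] [0. 0. 0.] -160.33490811787996 [-0.0011 -0.0003 -0.0007 -0.0005 -0.0016 -0.0012]
```

View pics/m9.png

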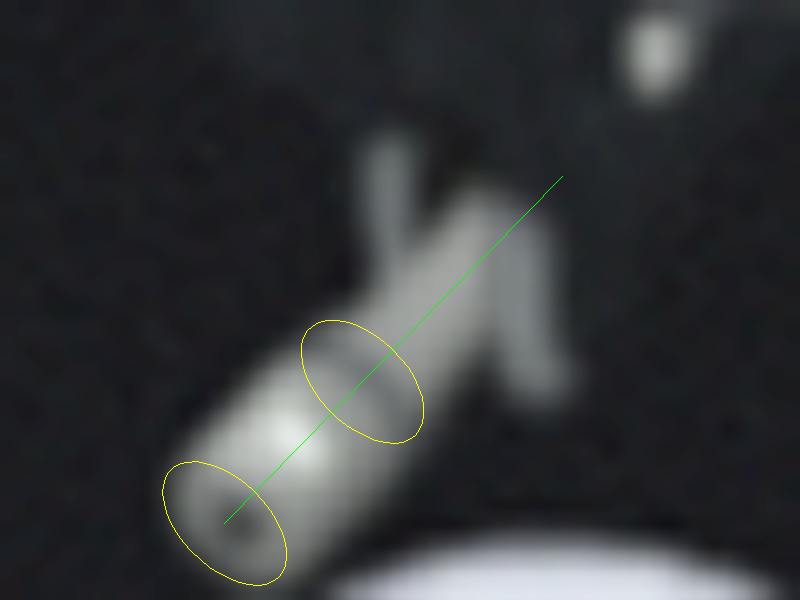

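The face's dark bore is at about (234,141) in the scene, within 1 px of the prediction. The visible axis looks slightly steeper than the level prediction, so I'll measure the droop numerically.

```bash
cat >axis.py <<'E'
from h import *
from scipy.ndimage import map_coordinates as mc
def axis(img,n,C,d,xs,T=60):
    "mean sub-pixel offset of the silhouette's middle from the predicted axis, per x along the column"
    g=img.max(2).astype(float);w=np.arange(-7,7.01,.1);out=[]
    for x in xs:
        p=proj(n,[*(C[:2]+x*d),C[2]]);q=proj(n,[*(C[:2]+(x+.01)*d),C[2]]);t=(q-p)/np.linalg.norm(q-p);m=np.array([-t[1],t[0]])
        s=mc(g,[p[1]+w*m[1],p[0]+w*m[0]],order=1);i=np.argmin(abs(w));a=i
        while a>0 and s[a]>T:a-=1
        b=i
        while b<len(w)-1 and s[b]>T:b+=1
        out.append((round(float(w[a]+w[b])/2,2),round(float(w[b]-w[a]),1)))
    return out
E
python3 - <<'E'
from axis import *
d=np.array([.942,.335]);xs=np.arange(.014,.067,.004);print(np.round(xs,3))
C=np.array([.4644,-.2787,.1598])
s=cv2.imread("pics/s9.png");
for T in(45,60): print("scene",axis(s,"scene",C,d,xs,T))
C8=np.array([.4646,-.2771,.162]);print("top",axis(cv2.imread("pics/t8.png"),"top",C8,d,xs,100))
# reference: column in rack before grasp, and after lift
d0=np.array([.75,-.661]);xr=np.arange(-.02,.067,.006)
print("rack ref",np.round(xr,3),axis(cv2.imread("pics/scene0.png"),"scene",np.array([.4345,.2675,.044]),d0,xr,130))
print("lift",axis(cv2.imread("pics/s7.png"),"scene",np.array([.4353,.2681,.2655]),d0,np.arange(-.055,.067,.006),60))
p=proj("scene",[*C[:2],.16]);print("z px/mm",(proj("scene",[*C[:2],.17])-p)/10)
E
```

```text
[0.014 0.018 0.022 0.026 0.03  0.034 0.038 0.042 0.046 0.05  0.054 0.058
 0.062 0.066]
scene [(-1.05, 11.9), (0.05, 7.1), (-0.2, 6.8), (-0.25, 6.9), (-0.2, 7.4), (-0.25, 7.7), (-0.2, 8.2), (-0.25, 8.7), (-0.2, 8.8), (-0.2, 8.8), (-0.2, 8.8), (-0.2, 8.8), (-0.25, 8.9), (-0.3, 8.6)]
scene [(0.45, 7.1), (0.15, 6.1), (-0.1, 5.8), (-0.15, 5.9), (-0.1, 6.2), (-0.1, 6.2), (-0.15, 6.9), (-0.1, 7.6), (-0.05, 7.9), (-0.05, 7.9), (-0.15, 7.9), (-0.1, 8.0), (-0.15, 7.9), (1.4, 4.2)]
top [(-0.0, 0.0), (-0.0, 0.0), (-0.0, 0.0), (-0.0, 14.0), (-0.0, 14.0), (-0.0, 14.0), (-0.0, 0.0), (-0.0, 0.0), (-0.0, 0.0), (1.8, 8.4), (-0.45, 13.1), (-0.45, 13.1), (-0.3, 13.4), (-0.4, 13.2)]
rack ref [-0.02  -0.014 -0.008 -0.002  0.004  0.01   0.016  0.022  0.028  0.034
  0.04   0.046  0.052  0.058  0.064] [(1.4, 5.0), (1.35, 5.1), (1.45, 5.3), (1.85, 6.5), (2.8, 8.4), (2.8, 8.4), (2.75, 8.5), (2.6, 8.8), (2.6, 8.8), (1.2, 6.2), (1.35, 4.1), (1.3, 6.4), (1.2, 6.2), (1.15, 6.1), (1.3, 5.6)]
lift [(-0.0, 0.0), (0.65, 8.9), (0.6, 10.4), (0.65, 9.5), (-0.0, 0.0), (-0.0, 0.0), (-0.0, 0.0), (-0.0, 0.0), (-0.0, 0.0), (-0.0, 0.0), (-3.15, 7.7), (0.2, 7.6), (0.15, 7.5), (0.15, 7.5), (0.1, 7.8), (0.15, 9.5), (0.2, 8.8), (0.05, 9.7), (0.05, 9.7), (0.1, 9.6), (0.05, 9.5)]
z px/mm [-0.02289814 -0.25740526]
```

The axis is parallel to the level prediction within 0.1 px, so the column is level. One more check of its height in the hand, at matching thresholds.

```bash
python3 - <<'E'
from axis import *
d0=np.array([.75,-.661]);xr=np.arange(.048,.066,.004);d=np.array([.942,.335])
for T in(40,60,80): 
  print(T,"rack",axis(cv2.imread("pics/scene0.png"),"scene",np.array([.4345,.2675,.044]),d0,xr,T))
  print("rack6",axis(cv2.imread("pics/s6.png"),"scene",np.array([.4345,.2675,.044]),d0,xr,T))
  print("lift",axis(cv2.imread("pics/s7.png"),"scene",np.array([.4353,.2681,.2655]),d0,xr,T))
  print("now",axis(cv2.imread("pics/s9.png"),"scene",np.array([.4644,-.2787,.1598]),d,xr,T))
E
```

```text
40 rack [(-0.0, 14.0), (1.15, 11.7), (0.45, 10.3), (0.45, 10.3), (0.45, 10.3)]
rack6 [(-0.0, 14.0), (1.25, 11.5), (0.35, 9.7), (0.35, 9.7), (0.35, 9.7)]
lift [(-0.05, 10.9), (-0.05, 10.9), (-0.05, 10.9), (-0.1, 10.8), (-0.1, 10.8)]
now [(-0.25, 9.3), (-0.25, 9.1), (-0.25, 9.1), (-0.2, 9.2), (-0.3, 9.2)]
60 rack [(0.35, 13.3), (1.5, 11.0), (0.65, 9.3), (0.65, 9.3), (0.65, 9.1)]
rack6 [(0.35, 13.3), (1.6, 10.8), (0.45, 8.5), (0.45, 8.5), (0.4, 8.4)]
lift [(0.05, 9.7), (0.05, 9.7), (0.05, 9.7), (0.1, 9.6), (0.05, 9.5)]
now [(-0.1, 8.0), (-0.1, 8.0), (-0.1, 7.8), (-0.15, 7.9), (-0.2, 7.8)]
80 rack [(0.95, 12.1), (1.15, 9.3), (0.75, 8.5), (0.75, 8.5), (0.8, 8.2)]
rack6 [(0.9, 12.2), (1.05, 8.1), (0.6, 7.2), (0.55, 7.3), (0.65, 7.1)]
lift [(0.25, 8.5), (0.25, 8.5), (0.25, 8.5), (0.2, 8.4), (0.25, 8.3)]
now [(0.2, 6.4), (0.15, 6.5), (0.15, 6.5), (0.1, 6.4), (-0.0, 0.0)]
```

To row units: -0.0005 m / 0.5 = -0.001.

```bash
echo '[{"dz":-0.001},{"dz":-0.001},{"dz":-0.001},{"dz":-0.001},{"dz":-0.001},{"dz":-0.001},{"dz":-0.001},{"dz":-0.001},{"dz":-0.001},{"dz":-0.001},{"dz":-0.001},{"dz":-0.001}]' > path.dat && python3 drive.py path.dat; python3 -c "
from plant import robot, imaging
print(robot.hand_in())"
```

```text
clock: 18.13
eef_pos: [0.4645, -0.2788, 0.1423]
tcp_rot: [[-0.942, -0.337, 0.0], [-0.337, 0.942, -0.0], [-0.0, -0.0, -1.0]]
force: [-0.5, 1.0, -1.8]
gripper_width: 0.0131
gripper_force: 78.1
the job is handed in; nothing more can be done
None
```

The job is handed in at 18.1 s: the can stands released and upright in the middle of the mat, and the short column is held level over the stand at about lens height (within 1–2 mm), with its long fitting pointing at the lens; the hand-in returned no verdict.

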